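Pin and hold a silversmith's clamp jig shut

ROBOT

A 7-joint arm with a two-finger parallel gripper is mounted at the origin on the work surface. World frame = base frame: x ahead of the robot, y to its left, z up, the work surface at z = 0. Lengths are in mm, angles in rad, forces in N, time in s.
With the tool pointing down it reaches from about 350 to 900 mm from the base axis. Payload 8.1 kg.
Tool frame: the origin (TCP) lies on the centre line of the jaws, within the pads' length; the fingertips stand 8 mm ahead of it and the grasp point (between the pads) lies 11 mm behind it; z points along the fingers, y is the line along which they close (so a half turn about z gives the same grasp; the last joint's range is limited). The gripper opens to 85 mm and grips with 20 to 120 N. Pads are 22 mm wide; open, the fingers measure 114 mm over their backs; the gripper's body (76 mm by 85 mm) begins 54 mm behind the grasp point. The pads swing forward as they close: fully open they stand 13 mm farther back than shut.
Start: joints at [-1.351, 0.434, 0.025, 1.573, -0.012, 1.134, -0.075], TCP at [198.292, 592.724, 239.323] pointing down, gripper open.
Joint ranges: [-2.62, 2.62], [-0.44, 2.09], [-1.27, 1.32], [0.08, 2.57], [-1.32, 4.46], [0.12, 2], [-2.74, 2.74]. Speed limits (rad/s): [2.22, 2.22, 3.01, 3.01, 3.14, 3.14, 3.14].

INTERFACE

Orientations are given as a rotation vector (axis times angle).
In Python, from cell import state, cams, manip, cut_out, mark_of gives the robot as it stands.
- The arm moves only by the shell command python3 -m inch 'ROWS' [FORCE]. ROWS is a JSON object of lists of equal length, an entry for each row: "fingers": the opening, from -1 (shut) to 1 (fully open); "translation": the shift along the tool's x, y, z scaled (see below), a list of three; "turn": the turn about the tool's z scaled (see below). In form: {"fingers": [fingers, ...], "translation": [[dx, dy, dz], ...], "turn": [turn, ...]}. A call has 1 to 12 rows; each row shifts and turns the commanded pose from where the row before left it, along the tool's axes as they then stand; what a row does not reach is not made up. The controller multiplies each number of a shift by 0.12 m and each number of a turn by 360 degrees. A row lasts 1/8 s, in which the tool goes at most 62.5 mm and 10.7 degrees, less where a joint would pass 70% of its speed; a pose out of reach is approached as far as the arm can. A call with a number of a shift or a turn outside -1 to 1 is refused whole. A call with a gripper value outside its range is refused whole. The fingers move at their own pace and stop on an object; FORCE is the grip in N (left out, the last holds). Time passes only in rows, so rows that do not move let the fingers close. It gives the time, the measured TCP pose, the force, the opening and the grip force at its end, in the units of the state.
- state(): the state, without advancing time (a new reading comes with each control period).
- cams.snapshot(name): name is "side" or "top"; returns the picture (384x512x3 uint8, red, green, blue); there is no depth.
- cams.get_calibration(name): a dict with "fx", "fy", "cx", "cy" (pixels), "R" (3x3) and "t" (3): a world point X has camera coordinates R X + t. Camera axes: x right, y down, z forward; pixel columns grow to the right and rows downward; lengths in mm; the calibration is good to about 2 mm. A picture is of the moment at which its call begins. get_calibration takes no time and is no camera call.
- manip.hand_in(): hands the job in; it is judged then, once.
Trained networks look in the newest picture that a camera, given by its name, has taken for a name from the list of things; names that differ only in an ending like _2 or _b are one class to them, and where a whole thing is asked for, a point or a joint stands for the part that bears it (a point fixed in the world has none). Each returns a list of dicts, best first, with "score" (0 to 1); they miss things now and then, are a little off and sometimes report something else, mostly with a low value. They report only what shows in the picture. A call takes as long as a camera call. They do not tell look-alikes from the thing itself.
- cut_out(camera, thing): "pixels" (384x512 bool, what is visible of it).
- mark_of(camera, thing): "position" ([x, y, z] in mm, in world coordinates, good to about 4 mm: a listed point, or the origin of a listed thing).
The state is a dict: "time": time; "qpos": joint angles; "qvel": joint speeds; "joint_torque": joint torques, N m; "tool_pos": TCP position; "tcp_rot": TCP orientation; "force": force on the tool from outside, world axes, zero at the start; "torque": the same for the moment, N m; "finger_gap": finger opening in mm; "grasp_force": force on a finger pad.
Only numpy, scipy, OpenCV 4.12 (cv2) and the standard library are available. Lean on these libraries where they do the work, as an engineer would, in place of code of your own. Each camera call takes 0.05 s, during which the arm holds its last target. There are 200 camera calls.

TASK

Take the loose punch out of the open hinged jig and lay it down flat on the bench top, then fold the hinged clamp plate down over the lower half. Take the locating pin from the wooden stand, push it through the aligned holes of both halves up to its collar, and press it down so that the springy jig is fully shut. Do not knock over the amber bottle, and finish while still holding the pin and pressing the jig shut: do not let go.

Things in the scene. Friction and masses are not known exactly. Their poses are not given: they have to be found in the camera images.
- die: Fixed lower half of the jig: dark steel block 90 (x) x 125 (y) x 35 (z) mm; low side wings reach x = +-75 mm, 8 mm high. Origin: centre of its underside. The hinge axis is parallel to x at y +66.5, z 35.5 mm; the free edge is at -y, with a vertical 12.5 mm through hole. A spring plunger 8 mm wide at x +34, y -30 mm stands 6 mm proud of the top.
- die_hole (a point): Mouth of the 12.5 mm hole in the lower half: on its axis, at the top face, 35 mm above the bench (x 0, y -43.5 mm of the lower half). The hole goes through, down to the bench.
- jaw (a joint): Clamp plate's angle, rad: 0 shut flat on the lower half, growing as it swings up and over to the lower half's +y; starts at 1.75 to 2.0, leaning back past upright. Stiff hinge (0.2 N m friction): it stays where left. A spring plunger resists the last 0.05 rad, so left alone it rests ajar at about 0.05; about 7 N straight down at the pin hole shuts it.
- jaw_hole (a point): Centre of the plate's 12.5 mm through hole, at its outer face (upper when shut, then 46 mm above the bench), 110 mm from the hinge axis; right over the lower hole when shut. The plate: aluminium, 90 mm wide, 10 mm thick, from 5 to 125 mm from the hinge axis, with a 44 mm round window between hinge and pin hole.
- jaw_edge (a point): Middle of the free edge of the clamp plate, on its outer face (the face away from the lower half), 125 mm from the hinge axis.
- punch: Loose steel punch, square shank 14 x 14 mm, 90 mm long with a rounded nose at +x, 0.13 kg, lying on top of the open lower half. Origin under its middle, on the face it starts on; x runs along it. It must be out before the plate can close.
- punch_mid (a point): Centre of the punch's shank section at mid length; 7 mm above the bench when the punch lies on the bench. The bench between the robot and the jig (about 80 to 120 mm on the robot's side of the jig's nearest edge) is free.
- stand: Fixed wooden stand, 60 (x) x 130 (y) x 45 (z) mm, origin at the centre of its underside. The pin stands in its hole at y +35 mm; two shorter ball-headed punches fixed in it at y -25 and -50 mm reach at most 75 mm above the bench.
- pin: Loose steel locating pin, upright, 0.08 kg: shank 10 mm thick, 38 mm long with a tapered tip; above it a collar 26 mm wide and 5 mm thick; above that a round grip 16 mm wide and 35 mm long. Origin on the axis at the underside of the collar (45 mm above the bench while in the stand; 46 mm when pushed home in the shut jig); z up along the grip.
- pin_tip (a point): Tip of the pin's shank, 38 mm below the underside of its collar.
- bottle: Amber glass bottle, 52 mm wide, 110 mm high, standing on the bench between the stand and the jig, farther from the robot. Origin at the centre of its underside.
Mind the look-alikes: they are no part of the job. Several things have the shape of the die; the one meant has the colours described above. Leave any pink look-alike of the pin alone.

How it is judged:
By the outcome, as a careful person would: the job done as asked, in the order asked, and still so for the second after the job is handed in, while the arm keeps its last pose, push and grip.
It also fails if it takes over 70 s, if anything falls off the work surface, if the arm or the gripper's body presses on something with over 40 N, if the wrist force passes 120 N, or if a joint passes its speed limit or range.

## Working session

There is one attempt and no reset: what is moved stays moved. The work goes in short steps, Python scripts to look and compute and a shell command to move; the robot and the scene stay as the last step left them, time stands still between calls to the robot, and variables do not carry over. Pictures are saved under pics/ and viewed, at most 10 in all, crops included, and the job is handed in when it is done.

```bash
mkdir -p pics; ls
cat > h.py <<'E'
import numpy as np, cv2
from cell import state, cams, manip, cut_out, mark_of
from scipy.spatial.transform import Rotation as Ro
def proj(c,X):
    k=cams.get_calibration(c); p=np.array(k["R"])@np.array(X,float)+np.array(k["t"]).ravel()
    return (k["fx"]*p[0]/p[2]+k["cx"],k["fy"]*p[1]/p[2]+k["cy"])
def at_z(c,u,v,z):
    k=cams.get_calibration(c); R=np.array(k["R"]); t=np.array(k["t"]).ravel()
    o=-R.T@t; d=R.T@np.array([(u-k["cx"])/k["fx"],(v-k["cy"])/k["fy"],1]); return o+d*(z-o[2])/d[2]
def save(c,n,crop=None,s=1):
    im=cams.snapshot(c)[:,:,::-1]
    if crop: x0,y0,x1,y1=crop; im=im[y0:y1,x0:x1]
    cv2.imwrite(n,cv2.resize(np.ascontiguousarray(im),None,fx=s,fy=s,interpolation=cv2.INTER_CUBIC))
def tool(target,yaw=None):
    "row-units shift to the target in tool axes"
    s=state(); R=Ro.from_rotvec(s["tcp_rot"]).as_matrix()
    return np.round(R.T@(np.array(target)-s["tool_pos"])/120,3)
E
python3 - <<'E'
from h import *
save("top","pics/top.png"); save("side","pics/side.png")
print(state())
for c in("top","side"):
  for n in "die die_hole jaw_hole jaw_edge punch punch_mid stand pin pin_tip bottle".split():
    print(c,n,[(np.round(d["position"]).tolist(),round(d["score"],2),np.round(proj(c,d["position"])).tolist()) for d in mark_of(c,n)[:4]])
E
```

```text
pics
{'time': 0.1, 'qpos': array([-1.35063236,  0.43513779,  0.02496609,  1.57400723, -0.01158484,
        1.13397239, -0.07508276]), 'qvel': array([ 1.85968317e-05, -9.85836023e-04,  1.69845753e-03, -4.13848122e-03,
        2.05004940e-04,  4.19862441e-04,  1.04395465e-03]), 'joint_torque': array([ 2.97972772e-03, -6.71754599e+01,  1.02770079e+00, -3.16902781e+01,
        1.56844337e-02,  7.24349229e-03, -8.76805530e-06]), 'tool_pos': array([198.15467021, 592.29983511, 238.61354526]), 'tcp_rot': array([-5.04845048e-01, -3.10067579e+00,  2.16354863e-03]), 'force': array([-0.25897726,  0.4097773 , -0.52514599]), 'torque': array([ 0.00041942, -0.03765168, -0.02995223]), 'grasp_force': 0.0, 'finger_gap': 85.45626579229538}
top die [([378.0, 159.0, 0.0], 0.95, [177.0, 248.0]), ([323.0, -196.0, 3.0], 0.95, [322.0, 272.0]), ([583.0, 100.0, -2.0], 0.66, [203.0, 165.0]), ([562.0, 208.0, 136.0], 0.21, [140.0, 167.0])]
top die_hole [([396.0, 116.0, 40.0], 0.89, [191.0, 242.0]), ([599.0, 62.0, 35.0], 0.8, [216.0, 157.0]), ([323.0, -235.0, 36.0], 0.55, [341.0, 275.0]), ([585.0, 106.0, -2.0], 0.1
[... 1389 characters left out ...]
44.0], 0.72, [191.0, 165.0]), ([505.0, -241.0, 44.0], 0.35, [259.0, 259.0])]
side punch [([578.0, 90.0, 34.0], 0.71, [266.0, 166.0])]
side punch_mid [([583.0, 88.0, 42.0], 0.5, [269.0, 163.0])]
side stand [([582.0, 104.0, 1.0], 0.58, [267.0, 175.0]), ([500.0, -272.0, -1.0], 0.56, [259.0, 292.0])]
side pin [([504.0, -242.0, 45.0], 0.77, [259.0, 259.0]), ([587.0, -207.0, 35.0], 0.6, [301.0, 245.0]), ([583.0, 103.0, -0.0], 0.43, [267.0, 175.0])]
side pin_tip [([583.0, -208.0, 3.0], 0.66, [298.0, 259.0]), ([508.0, -246.0, 6.0], 0.6, [261.0, 277.0]), ([712.0, -91.0, -2.0], 0.48, [345.0, 217.0]), ([579.0, 90.0, 34.0], 0.26, [267.0, 166.0])]
side bottle [([713.0, -90.0, 1.0], 0.58, [345.0, 216.0])]
```

View pics/top.png

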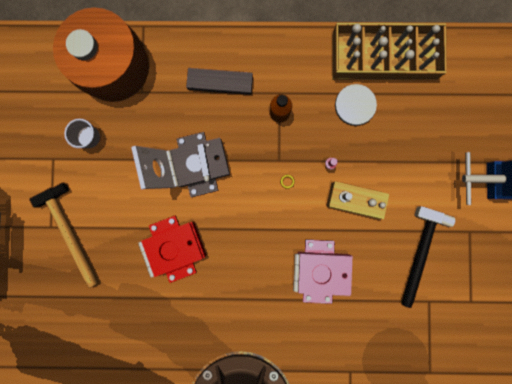

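View pics/side.png

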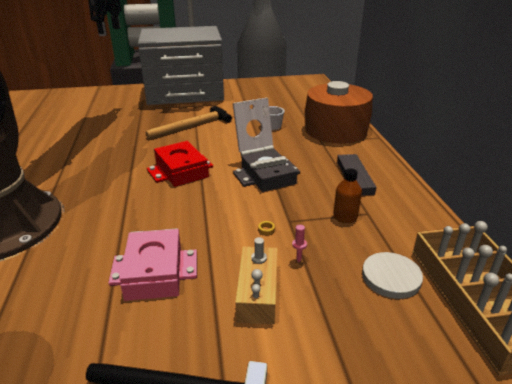

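Three jig look-alikes in the top view: dark steel with an aluminium plate at (200,165), red at (172,248) and pink at (322,272). The dark one fits the description. There are two pins: grey in the wooden stand at (346,197) and a pink look-alike at (331,163). The grey one is meant. I'll confirm both in a crop.

Run:
```python
from h import *
a=cams.snapshot("top")[:,:,::-1]
b=cams.snapshot("side")[:,:,::-1]
f=lambda i,x,y,w,h,s:cv2.resize(np.ascontiguousarray(i[y:y+h,x:x+w]),(w*s,h*s),interpolation=cv2.INTER_CUBIC)
A=f(a,125,120,110,85,4);B=f(a,320,145,80,85,4)
C=f(b,225,90,80,100,3) ; 
im=np.hstack([A,B]); 
cv2.imwrite("pics/crop.png",im)
for c,z in(("top",45),("side",45)):
  for d in cut_out(c,"punch")[:2]:
    v,u=np.nonzero(d["pixels"]); print(c,d["score"],len(u),u.mean(),v.mean())
    P=np.array([at_z(c,x,y,z)[:2] for x,y in zip(u,v)]); m=P.mean(0); w,V=np.linalg.eigh(np.cov((P-m).T)); print(m,V[:,1],np.sqrt(w*12))
# die yaw from wing/hole marks averaged
h=np.array([597,61]);
print("jaw", [cams.get_calibration(c)["t"] for c in("top","side")])
```

```text
top 0.56 192 203.22395833333334 161.11458333333334
[586.95794794  90.99681146] [-0.97966776 -0.20062674] [13.04150791 82.17114901]
side 0.52 265 268.1358490566038 162.0641509433962
[581.76379933  88.10362251] [-0.96876424 -0.24798355] [34.17252234 86.32866037]
side 0.25 1690 252.06863905325443 123.64556213017751
[578.71550037 319.26060078] [0.14015219 0.99012997] [105.61110392 361.03844004]
jaw [array([-39.17249018, 519.39453713, 859.07800955]), array([-525.43468217,   67.86865507,  896.27817884])]
```

View pics/crop.png

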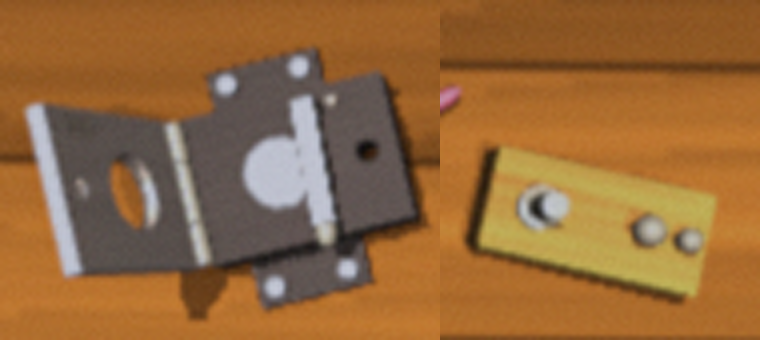

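The crop confirms the dark jig (punch lying across its top, hole at crop (367,150)) and the grey pin in the stand (crop (545,207)), with the pink pin outside it. Next I work out yaw and targets.

Run:
```python
from h import *
q=lambda x,y,z:at_z("top",125+x/4,120+y/4,z)
ax=lambda a,b:(np.degrees(np.arctan2(*(a-b)[:2][::-1])))
print("die yaw",ax(q(226,84,8),q(275,287,8)),ax(q(299,66,8),q(347,268,8)),"hinge",ax(q(172,125,35),q(203,265,35)))
print("wing centre",np.mean([q(226,84,8),q(275,287,8),q(299,66,8),q(347,268,8)],0),"hole",q(367,150,35))
a,b=q(303,97,49),q(328,243,49);print("punch",a,b,(a+b)/2,ax(a,b))
g=(np.array([559,208,0])-[583,102,0]); print(g)
for c in("top",):
  R=np.array(cams.get_calibration(c)["R"]);print(R)
print("to above punch",tool([583,90,130]))
```

```text
die yaw 14.48977310292657 14.153193883075527 hinge 13.525745080654655
wing centre [584.39332844 112.95848145   8.        ] hole [597.09037948  60.42252358  35.        ]
punch [626.19525848  96.77607636  49.        ] [540.35080479  80.8059198   49.        ] [583.27303163  88.79099808  49.        ] 10.538600173493503
[-24 106   0]
[[ 0.00859923 -0.99992398 -0.00883681]
 [-0.99900225 -0.00820334 -0.04390011]
 [ 0.04382428  0.0092055  -0.99899684]]
to above punch [-4.369 -2.955  0.911]
```

```bash
python3 -m inch '{"fingers":[0.2,0.2,0.2,0.2,0.2,0.2,0.2,0.2,0.2,0.2,0.2,0.2],"translation":[[-0.36,-0.24,0],[-0.36,-0.24,0],[-0.36,-0.24,0],[-0.36,-0.24,0],[-0.36,-0.24,0],[-0.36,-0.24,0],[-0.36,-0.24,0],[-0.36,-0.24,0],[-0.36,-0.24,0],[-0.36,-0.24,0],[-0.36,-0.24,0],[-0.36,-0.24,0]],"turn":[0,0,0,0,0,0,0,0,0,0,0,0]}' 40
cat >> h.py <<'E'
def st(target=None,yaw=None):
    "yaw: wanted angle of tool y in world (deg, mod 180)"
    s=state(); R=Ro.from_rotvec(s["tcp_rot"]).as_matrix(); a=np.degrees(np.arctan2(R[1,1],R[0,1]))
    print("t",s["time"],"pos",np.round(s["tool_pos"],1),"F",np.round(s["force"],1),"gap",round(s["finger_gap"],1),"grip",round(s["grasp_force"],1),"yaw",round(a,1),"q7",round(s["qpos"][6],2),"zaxis",np.round(R[:,2],3))
    if target is not None: print("shift",tool(target))
    if yaw is not None:
        d=(yaw-a+90)%180-90; print("turn",round(-d/360,4))
        if target is not None:
            R2=Ro.from_euler('z',d,degrees=True).as_matrix()@R; print("shift after turn",np.round(R2.T@(np.array(target)-s["tool_pos"])/120,3))
E
python3 -c "
from h import *
st([583,89,130],100.5)"
```

```text
time: 2.8
tool_pos: [581.2, 99.3, 239.5]
tcp_rot: [0.504, 3.1, 0.001]
force: [0.3, 1.3, -0.3]
finger_gap: 51.4
grasp_force: 0.0
t 2.8 pos [581.2  99.3 239.5] F [ 0.3  1.3 -0.3] gap 51.4 grip 0.0 yaw 71.5 q7 1.09 zaxis [ 0.  0. -1.]
shift [-0.041 -0.077  0.913]
turn -0.0805
shift after turn [ 0.001 -0.087  0.913]
```

```bash
python3 -m inch '{"fingers":[0.2,0.2,0.2,0.2,0.2,0.2,0.2,0.2,0.2],"translation":[[0,0,0.2],[0,0,0.2],[0,0,0.2],[0,-0.087,0.3],[0,0,0.3],[0,0,0.25],[0,0,0.1],[0,0,0.05],[0,0,0]],"turn":[-0.027,-0.027,-0.0265,0,0,0,0,0,0]}'
python3 -c "
from h import *
st([583,89,46],100.5)
save('side','pics/s1.png',(200,90,320,200),5)"
```

```text
time: 3.92
tool_pos: [582.6, 90.4, 47.9]
tcp_rot: [-0.287, 3.128, 0.0]
force: [-0.2, -0.4, -0.3]
finger_gap: 51.4
grasp_force: 0.0
t 3.925 pos [582.6  90.4  47.9] F [-0.2 -0.4 -0.3] gap 51.4 grip 0.0 yaw 100.5 q7 1.6 zaxis [ 0.001  0.    -1.   ]
shift [-0.001 -0.012  0.016]
turn -0.0
shift after turn [-0.001 -0.012  0.016]
```

View pics/s1.png

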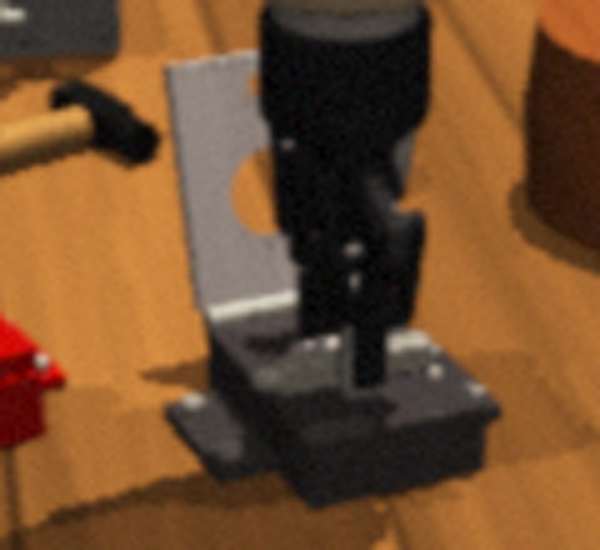

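The fingers straddle the punch just above the die face, with the near pad tip at crop (365,385). I close and lift.

```bash
python3 -m inch '{"fingers":[-1,-1,-1,-1,-1,-1],"translation":[[0,-0.01,0],[0,0,0],[0,0,0],[0,0,0],[0,0,-0.15],[0,0,-0.25]],"turn":[0,0,0,0,0,0]}' 40
python3 -c "
from h import *
st([425,20,100],90)"
```

```text
time: 4.72
tool_pos: [581.6, 88.9, 95.9]
tcp_rot: [0.287, -3.127, 0.0]
force: [0.2, 0.6, -1.2]
finger_gap: 12.8
grasp_force: 40.0
t 4.725 pos [581.6  88.9  95.9] F [ 0.2  0.6 -1.2] gap 12.8 grip 40.0 yaw 100.5 q7 1.59 zaxis [-0.002 -0.    -1.   ]
shift [ 1.388 -0.327 -0.032]
turn 0.0291
shift after turn [ 1.305 -0.574 -0.032]
```

```bash
python3 -m inch '{"fingers":[-1,-1,-1,-1,-1,-1,-1,-1,-1],"translation":[[0.35,-0.08,0],[0.35,-0.08,0],[0.35,-0.08,0],[0.34,-0.08,0],[0,0,0.2],[0,0,0.2],[0,0,0.15],[0,0,0.09],[0,0,0.02]],"turn":[0,0,0,0,0,0,0,0,0]}'
python3 -c "
from h import *
st([425,20,13])
save('side','pics/s2.png',(130,130,290,280),4)"
```

```text
time: 5.85
tool_pos: [425.4, 20.9, 16.1]
tcp_rot: [0.287, -3.128, -0.0]
force: [-0.3, -0.2, -0.9]
finger_gap: 12.8
grasp_force: 40.0
t 5.85 pos [425.4  20.9  16.1] F [-0.3 -0.2 -0.9] gap 12.8 grip 40.0 yaw 100.5 q7 1.68 zaxis [-0.  0. -1.]
shift [ 0.005 -0.007  0.026]
```

View pics/s2.png

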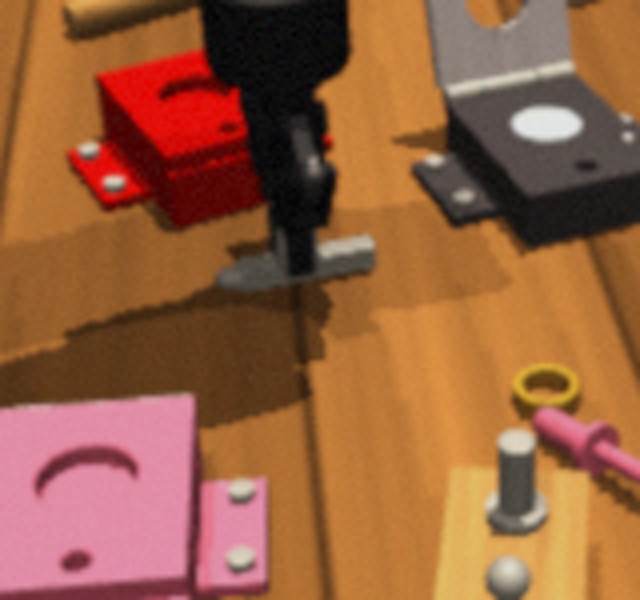

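The punch is held level just above the bench (crop (300,270)). The pink look-alike pin has fallen over on its own next to the stand (crop (585,440)), and I'll leave it alone. Now I set the punch down.

```bash
python3 -m inch '{"fingers":[-1,-1,-1],"translation":[[0,0,0.012],[0,0,0.012],[0,0,0]],"turn":[0,0,0]}'
python3 -c "
from h import *
st()"
```

```text
time: 6.28
tool_pos: [425.5, 21.0, 13.4]
tcp_rot: [-0.287, 3.128, 0.0]
force: [-0.9, -0.2, -2.5]
finger_gap: 12.7
grasp_force: 40.0
t 6.275 pos [425.5  21.   13.4] F [-0.9 -0.2 -2.5] gap 12.7 grip 40.0 yaw 100.5 q7 1.68 zaxis [ 0.  0. -1.]
```

```bash
python3 -m inch '{"fingers":[-1,-0.3,-0.1,-0.1,-0.1,-0.1,-1,-1,-1,-1,-1,-1],"translation":[[0,0,0.008],[0,0,0],[0,0,0],[0,0,-0.3],[0,0,-0.4],[0,0,-0.4],[0,0,-0.4],[0,0,-0.4],[0,0,0],[0,0,0],[0,0,0],[0,0,0]],"turn":[0,0,0,0,0.029,0.029,0.029,0.029,0.029,0.029,0.029,0.029]}'
python3 -c "
from h import *
st([547,257,240],14)
print([(np.round(d['position']),d['score']) for d in (save('top','pics/t3.png'),mark_of('top','punch_mid'))[1]])
save('side','pics/s3.png')
print([(np.round(d['position']),d['score']) for d in mark_of('side','jaw_edge')])
im=np.hstack([cv2.imread('pics/t3.png')[130:330,140:400],cv2.imread('pics/s3.png')[130:330,130:390]]);cv2.imwrite('pics/c3.png',cv2.resize(im,None,fx=1.5,fy=1.5))"
```

```text
time: 7.78
tool_pos: [425.1, 20.9, 240.2]
tcp_rot: [-1.877, -2.519, 0.0]
force: [-0.5, -0.0, 0.2]
finger_gap: 0.3
grasp_force: 0.0
t 7.775 pos [425.1  20.9 240.2] F [-0.5 -0.   0.2] gap 0.3 grip 0.0 yaw 16.6 q7 0.17 zaxis [-0.  0. -1.]
shift [1.595e+00 1.536e+00 1.000e-03]
turn 0.0073
shift after turn [1.663e+00 1.462e+00 1.000e-03]
[(array([ 500., -272.,   -1.]), 0.48)]
[(array([400., 104.,  43.]), 0.95), (array([ 320., -254.,   44.]), 0.58), (array([557., 212., 153.]), 0.56), (array([557., 208., 137.]), 0.43)]
```

View pics/c3.png

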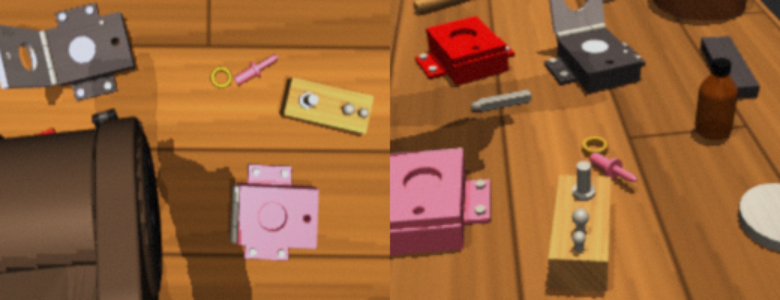

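The punch lies flat on the bench at side crop (500,101) and the jig top is clear. The pink pin is lying by the ring, clear of the stand. Next I move behind the plate.

```bash
python3 -m inch '{"fingers":[-1,-1,-1,-1,-1,-1,-1,-1,-1,-1],"translation":[[0,0,0],[0.333,0.292,0],[0.333,0.292,0],[0.333,0.292,0],[0.333,0.292,0],[0.333,0.292,0],[0,0,0.35],[0,0,0.35],[0,0,0.35],[0,0,0.1]],"turn":[0.007,0,0,0,0,0,0,0,0,0]}'
python3 -c "
from h import *
st([547,257,100],14)
u=np.array([-.242,.970]);c=np.array([586,102])
# y' targets for pushing
for y,z in((70,100),(20,100)): st([*(c+u*y),z],14)
"
```

```text
time: 9.22
tool_pos: [543.6, 257.4, 99.7]
tcp_rot: [-1.92, -2.484, 0.007]
force: [-0.5, -0.8, 0.5]
finger_gap: 0.0
grasp_force: 0.0
t 9.225 pos [543.6 257.4  99.7] F [-0.5 -0.8  0.5] gap 0.0 grip 0.0 yaw 14.6 q7 -0.11 zaxis [-0.004 -0.002 -1.   ]
shift [-0.01   0.027 -0.002]
turn 0.0017
shift after turn [-0.01   0.027 -0.002]
t 9.225 pos [543.6 257.4  99.7] F [-0.5 -0.8  0.5] gap 0.0 grip 0.0 yaw 14.6 q7 -0.11 zaxis [-0.004 -0.002 -1.   ]
shift [-0.759  0.022 -0.002]
turn 0.0017
shift after turn [-0.759  0.03  -0.002]
t 9.225 pos [543.6 257.4  99.7] F [-0.5 -0.8  0.5] gap 0.0 grip 0.0 yaw 14.6 q7 -0.11 zaxis [-0.004 -0.002 -1.   ]
shift [-1.176e+00  1.700e-02 -1.000e-03]
turn 0.0017
shift after turn [-1.175e+00  3.000e-02 -1.000e-03]
```

```bash
python3 -m inch '{"fingers":[-1,-1,-1,-1,-1,-1,-1,-1,-1],"translation":[[0,0.03,-0.42],[0,0,0],[-0.3,0,0],[-0.2,0,0],[-0.11,0,0],[-0.12,0,0],[-0.115,0,0],[-0.113,0,0.035],[-0.113,0,0.035]],"turn":[0.0017,0,0,0,0,0,0,0,0]}'
python3 -c "
from h import *
st()
save('side','pics/s4.png',(190,60,340,190),4)"
```

```text
time: 10.35
tool_pos: [579.6, 133.4, 143.9]
tcp_rot: [1.938, 2.473, -0.0]
force: [-0.0, 2.0, -0.1]
finger_gap: 0.1
grasp_force: 0.7
t 10.35 pos [579.6 133.4 143.9] F [-0.   2.  -0.1] gap 0.1 grip 0.7 yaw 13.8 q7 0.09 zaxis [-0. -0. -1.]
```

View pics/s4.png

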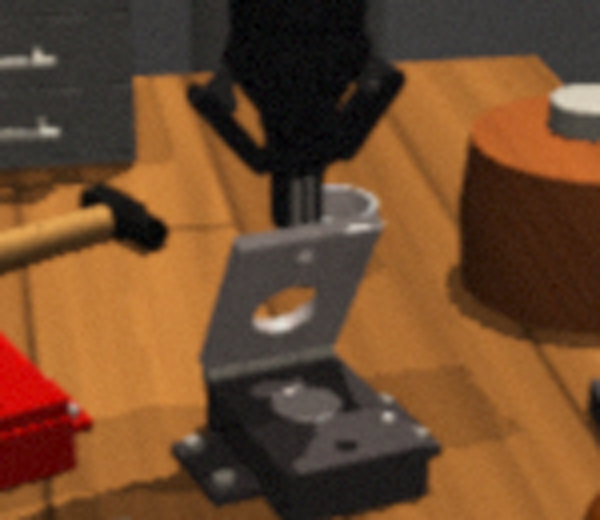

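The plate is now past upright, pushed by the fingertips (crop (300,225)). I continue the arc.

```bash
python3 -m inch '{"fingers":[-1,-1,-1,-1,-1,-1,-1,-1,-1,-1,-1],"translation":[[-0.1,0,0.062],[-0.1,0,0.062],[-0.08,0,0.085],[-0.08,0,0.085],[-0.055,0,0.104],[-0.055,0,0.104],[-0.02,0,0.076],[-0.02,0,0.076],[-0.005,0,0.03],[0,0,0.01],[0,0,0]],"turn":[0,0,0,0,0,0,0,0,0,0,0]}'
python3 -c "
from h import *
st()"
```

```text
time: 11.78
tool_pos: [594.2, 74.5, 61.1]
tcp_rot: [1.937, 2.473, 0.001]
force: [-0.1, 0.3, 0.3]
finger_gap: -0.0
grasp_force: 0.0
t 11.775 pos [594.2  74.5  61.1] F [-0.1  0.3  0.3] gap -0.0 grip 0.0 yaw 13.8 q7 0.22 zaxis [ 0.  0. -1.]
```

```bash
python3 -m inch '{"fingers":[-1,-1,-1,-1],"translation":[[0,0,0.02],[0,0,0.02],[0,0,0.01],[0,0,0]],"turn":[0,0,0,0]}'
python3 -m inch '{"fingers":[-1,-1,-1,-1,-0.2,-0.2,-0.2,-0.2],"translation":[[0,0,-0.2],[0,0,-0.4],[0,0,-0.4],[0,0,0],[0,0,0],[0,0,0],[0,0,0],[0,0,0]],"turn":[0.027,0.027,0.027,0,0,0,0,0]}'
python3 -c "
from h import *
st([503,-240,180],-13.6)
for c in('top','side'):
  cams.snapshot(c)
  for n in('pin','jaw_hole'): print(c,n,[(np.round(d['position']).tolist(),round(d['score'],2)) for d in mark_of(c,n)[:4]])
cv2.imwrite('pics/x.png',np.hstack([cv2.resize(np.ascontiguousarray(cams.snapshot('top')[145:225,180:280,::-1]),(400,320),interpolation=2),cv2.resize(np.ascontiguousarray(cams.snapshot('side')[230:310,210:310,::-1]),(400,320),interpolation=2)]))"
```

```text
time: 12.28
tool_pos: [594.7, 74.0, 55.6]
tcp_rot: [1.938, 2.472, 0.001]
force: [-0.3, -1.4, 4.9]
finger_gap: -0.4
grasp_force: 2.5
time: 13.28
tool_pos: [593.9, 74.1, 174.4]
tcp_rot: [-2.498, -1.905, 0.001]
force: [0.4, 0.4, 0.7]
finger_gap: 34.2
grasp_force: 0.0
t 13.275 pos [593.9  74.1 174.4] F [0.4 0.4 0.7] gap 34.2 grip 0.0 yaw -15.3 q7 -0.24 zaxis [-0.001 -0.    -1.   ]
shift [-2.724 -0.038 -0.045]
turn -0.0048
shift after turn [-2.722 -0.121 -0.045]
top pin [([556.0, -168.0, 15.0], 0.71), ([504.0, -243.0, 46.0], 0.63)]
top jaw_hole [([325.0, -242.0, 47.0], 0.9), ([599.0, 63.0, 49.0], 0.89), ([393.0, 126.0, 49.0], 0.72)]
side pin [([503.0, -240.0, 45.0], 0.8), ([505.0, -244.0, 6.0], 0.59), ([558.0, -167.0, 8.0], 0.56)]
side jaw_hole [([323.0, -239.0, 48.0], 0.95), ([594.0, 61.0, 51.0], 0.89), ([385.0, 120.0, 44.0], 0.74)]
```

View pics/x.png

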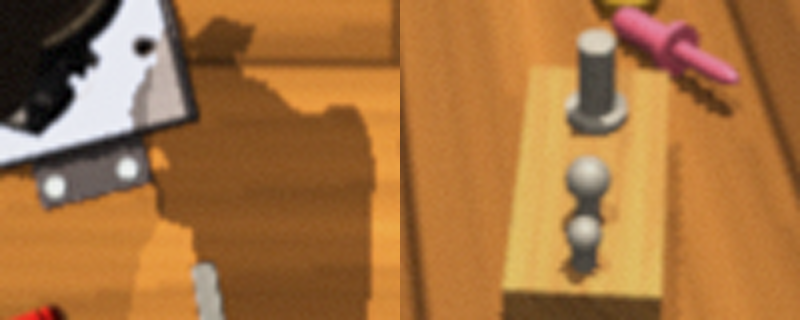

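The plate now lies nearly shut, with its hole visible at top px (216,156). The pin stands in the stand, collar at side px (259,257). I go for the pin.

```bash
python3 -m inch '{"fingers":[-0.2,-0.2,-0.2,-0.2,-0.2,-0.2,-0.2,-0.2,-0.2,-0.2],"translation":[[-0.389,-0.017,0],[-0.389,-0.017,0],[-0.389,-0.017,0],[-0.389,-0.017,0],[-0.389,-0.017,0],[-0.389,-0.017,0],[-0.389,-0.017,0],[0,0,0.2],[0,0,0.2],[0,0,0]],"turn":[-0.0048,0,0,0,0,0,0,0,0,0]}'
python3 -c "
from h import *
st([503.5,-241,63],-13.6)"
```

```text
time: 14.92
tool_pos: [501.0, -239.2, 125.7]
tcp_rot: [-2.467, -1.941, 0.003]
force: [-0.1, 0.4, -0.2]
finger_gap: 34.2
grasp_force: 0.0
t 14.925 pos [ 501.  -239.2  125.7] F [-0.1  0.4 -0.2] gap 34.2 grip 0.0 yaw -13.6 q7 0.4 zaxis [-0.003  0.001 -1.   ]
shift [-0.01   0.026  0.523]
turn -0.0
shift after turn [-0.01   0.026  0.523]
```

```bash
python3 -m inch '{"fingers":[-0.2,-0.2,-0.2,-0.2,-1,-1,-1,-1],"translation":[[-0.01,0.026,0.2],[0,0,0.2],[0,0,0.123],[0,0,0],[0,0,0],[0,0,0],[0,0,0],[0,0,0]],"turn":[0,0,0,0,0,0,0,0]}' 80
python3 -c "
from h import *
st([503.5,-241,63],-13.6)"
```

```text
time: 15.92
tool_pos: [505.5, -241.8, 65.3]
tcp_rot: [2.468, 1.942, 0.002]
force: [-1.0, 0.8, 6.0]
finger_gap: 13.7
grasp_force: 78.0
t 15.925 pos [ 505.5 -241.8   65.3] F [-1.   0.8  6. ] gap 13.7 grip 78.0 yaw -13.6 q7 0.45 zaxis [ 0.002 -0.    -1.   ]
shift [ 0.003 -0.018  0.019]
turn -0.0
shift after turn [ 0.003 -0.018  0.019]
```

```bash
python3 -m inch '{"fingers":[-1,-1,-1,-1,-1,-1,-1,-1,-1,-1,-1,-1],"translation":[[0,0,-0.15],[0,0,-0.28],[0,0,-0.28],[0.33,0.017,0],[0.33,0.017,0],[0.33,0.017,0],[0.33,0.017,0],[0.33,0.017,0],[0.33,0.017,0],[0.33,0.017,0],[0.33,0.017,0],[0,0,0]],"turn":[0,0,0,0,0,0,0,0,0,0,0,0]}'
python3 -c "
from h import *
st([596.5,61.5,150])
a=cams.snapshot('top');b=cams.snapshot('side')
for c in('top','side'):
  for n in('pin','pin_tip','jaw_hole'): print(c,n,[(np.round(d['position'],1).tolist(),round(d['score'],2),np.round(proj(c,d['position']),1).tolist()) for d in mark_of(c,n)[:3]])
f=lambda i,x,y,w,h:cv2.resize(np.ascontiguousarray(i[y:y+h,x:x+w,::-1]),(w*6,h*6),interpolation=2)
cv2.imwrite('pics/p.png',np.hstack([f(a,185,120,60,80),f(b,245,110,70,80)]))"
```

```text
time: 17.42
tool_pos: [595.7, 67.0, 150.2]
tcp_rot: [-2.462, -1.949, -0.002]
force: [0.2, -0.1, -1.4]
finger_gap: 13.5
grasp_force: 78.7
t 17.425 pos [595.7  67.  150.2] F [ 0.2 -0.1 -1.4] gap 13.5 grip 78.7 yaw -13.3 q7 -0.17 zaxis [ 0.001  0.002 -1.   ]
shift [-0.043  0.017  0.002]
top pin []
top pin_tip [([574.6, -200.2, 16.3], 0.72, [324.8, 168.6])]
top jaw_hole [([323.2, -241.9, 46.3], 0.83, [345.2, 275.7]), ([393.0, 120.5, 44.3], 0.68, [189.4, 243.7]), ([597.3, 63.1, 51.4], 0.56, [214.8, 156.4])]
side pin [([556.3, -163.9, 11.8], 0.75, [278.9, 241.9]), ([592.1, 64.8, 130.8], 0.65, [275.3, 132.5])]
side pin_tip [([579.8, -198.7, 21.7], 0.7, [295.6, 248.4])]
side jaw_hole [([386.1, 121.3, 45.2], 0.87, [183.8, 161.8]), ([598.2, 61.9, 52.1], 0.78, [277.4, 164.2]), ([322.6, -238.5, 44.5], 0.72, [149.4, 269.5])]
```

View pics/p.png

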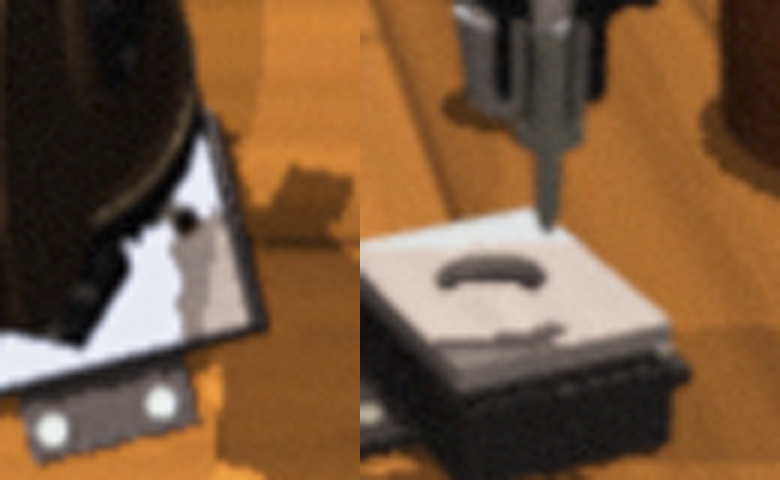

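The pin hangs vertically, with its tip at side px (276.2,148). The plate hole is at top px (215.8,156.3) and about side px (276.5,164.8).

```bash
python3 -c "
from h import *
print('hole top',at_z('top',215.8,156.3,51),'side',at_z('side',276.4,164.8,51))
s=state()['tool_pos']
print('tip side',at_z('side',276.2,148,s[2]-58.3), 'collar', at_z('side',276.3,131.7,s[2]-20.3))
# refine hole px in last saved crop
im=cv2.imread('pics/p.png',0); r=im[200:236,160:210]; print(r[::6,::5])
print(at_z('side',276.2,149,s[2]-58.3))
r=im[306:342,520:584]; print(r[::6,::5])
print(tool([597.5,61.8,150]))
"
```

```text
hole top [597.71041528  60.73268857  51.        ] side [595.86067873  61.47925835  51.        ]
tip side [595.49310831  66.76968452  91.39068014] collar [595.72632974  71.31983966 129.39068014]
[[ 12  32  81 153 202 223 229 234 235 237]
 [ 28  56  86 123 139 147 166 198 229 237]
 [ 47  75  81  75  65  58  77 137 204 229]
 [ 85 119 100  60  28  15  29  75 139 170]
 [155 183 143  75  26  11  23  55 101 133]
 [220 225 195 118  51  32  55  88 117 134]]
[594.52488879  61.95441976  91.39068014]
[[209 208 209 207 207 206 205 205 205 208 208 207 208]
 [212 210 210 207 207 207 206 207 205 208 207 207 209]
 [213 214 210 209 205 195 189 195 201 203 206 208 207]
 [214 214 203 186 172 155 142 148 161 180 197 205 207]
 [178 176 161 134 120 109 100 108 126 161 193 206 207]
 [118 117 110  98  92  94 106 133 159 183 203 206 196]]
[ 0.007  0.019 -0.003]
```

```bash
python3 -m inch '{"fingers":[-1,-1,-1,-1],"translation":[[0.003,0.019,0],[0,0,0.12],[0,0,0.12],[0,0,0]],"turn":[0,0,0,0]}'
python3 -c "
from h import *
b=cams.snapshot('side');a=cams.snapshot('top');st([597.5,61.3,100])
f=lambda i,x,y,w,h:cv2.resize(np.ascontiguousarray(i[y:y+h,x:x+w,::-1]),(w*8,h*8),interpolation=2)
cv2.imwrite('pics/p2.png',np.hstack([f(a,195,130,40,50),f(b,250,130,50,50)]))"
```

```text
time: 18.32
tool_pos: [596.2, 62.3, 118.7]
tcp_rot: [-2.468, -1.942, 0.005]
force: [0.8, -0.6, -1.5]
finger_gap: 13.8
grasp_force: 78.7
t 18.425 pos [597.3  62.3 120.2] F [ 0.4  0.1 -0.3] gap 13.4 grip 78.7 yaw -13.6 q7 -0.15 zaxis [-0.001 -0.    -1.   ]
shift [-0.007  0.004  0.168]
```

View pics/p2.png

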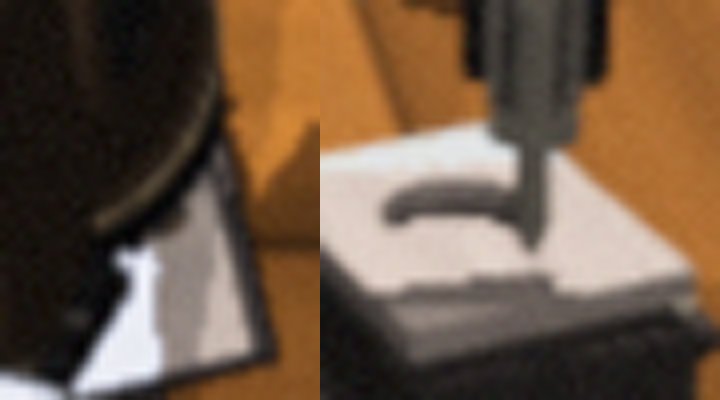

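```bash
python3 -c "
from h import *
print('tip',at_z('side',276.5,161.3,61.9),'hole',at_z('side',276.7,165.0,51), 'per px', at_z('side',276.7,166,51))
"
```

```text
tip [595.19423059  58.32766162  61.9       ] hole [596.35328941  60.44959348  51.        ] per px [595.43011142  55.88120777  51.        ]
```

```bash
python3 -m inch '{"fingers":[-1,-1,-1,-1,-1],"translation":[[0.005,0.005,0.03],[0,0,0.03],[0,0,0.03],[0,0,0.03],[0,0,0]],"turn":[0,0,0,0,0]}' 100
python3 -c "
from h import *
st([597.5,61.3,66.3])"
```

```text
time: 19.05
tool_pos: [598.0, 62.8, 105.9]
tcp_rot: [-2.469, -1.942, 0.001]
force: [-0.3, 0.3, -1.2]
finger_gap: 12.7
grasp_force: 97.6
t 19.05 pos [598.   62.8 105.9] F [-0.3  0.3 -1.2] gap 12.7 grip 97.6 yaw -13.6 q7 -0.15 zaxis [-0.001 -0.    -1.   ]
shift [-0.013 -0.001  0.33 ]
```

```bash
python3 -m inch '{"fingers":[-1,-1,-1,-1],"translation":[[0,0,0.025],[0,0,0.025],[0,0,0.025],[0,0,0]],"turn":[0,0,0,0]}'
python3 -c "
from h import *
st([597.5,61.3,66.3])"
```

```text
time: 19.55
tool_pos: [597.8, 62.4, 96.8]
tcp_rot: [-2.469, -1.942, 0.002]
force: [-1.3, -2.1, -2.3]
finger_gap: 13.1
grasp_force: 98.0
t 19.55 pos [597.8  62.4  96.8] F [-1.3 -2.1 -2.3] gap 13.1 grip 98.0 yaw -13.6 q7 -0.14 zaxis [-0.001 -0.    -1.   ]
shift [-0.01   0.     0.254]
```

```bash
python3 -m inch '{"fingers":[-1,-1,-1,-1,-1],"translation":[[-0.006,-0.001,0.02],[0,0,0.025],[0,0,0.025],[0,0,0.025],[0,0,0]],"turn":[0,0,0,0,0]}'
python3 -c "
from h import *
st([597.5,61.3,66.3])"
```

```text
time: 20.18
tool_pos: [597.8, 62.1, 85.4]
tcp_rot: [-2.469, -1.943, 0.001]
force: [-1.5, -1.5, -2.2]
finger_gap: 13.1
grasp_force: 98.1
t 20.175 pos [597.8  62.1  85.4] F [-1.5 -1.5 -2.2] gap 13.1 grip 98.1 yaw -13.6 q7 -0.13 zaxis [-0. -0. -1.]
shift [-0.007 -0.001  0.159]
```

```bash
python3 -m inch '{"fingers":[-1,-1,-1,-1,-1,-1],"translation":[[-0.005,-0.005,0.03],[0,0,0.03],[0,0,0.03],[0,0,0.025],[0,0,0.02],[0,0,0]],"turn":[0,0,0,0,0,0]}'
python3 -c "
from h import *
st([597.5,61.3,66.3])"
```

```text
time: 20.92
tool_pos: [597.5, 61.6, 69.7]
tcp_rot: [2.469, 1.942, 0.001]
force: [-0.8, -1.2, 2.5]
finger_gap: 13.4
grasp_force: 98.1
t 20.925 pos [597.5  61.6  69.7] F [-0.8 -1.2  2.5] gap 13.4 grip 98.1 yaw -13.6 q7 -0.12 zaxis [ 0.001 -0.    -1.   ]
shift [-0.002  0.001  0.028]
```

```bash
python3 -m inch '{"fingers":[-1,-1,-1,-1],"translation":[[0,0,0.015],[0,0,0.015],[0,0,0.015],[0,0,0]],"turn":[0,0,0,0]}' 110
python3 -c "
from h import *
st([597.5,61.3,66.3])"
```

```text
time: 21.42
tool_pos: [597.8, 61.2, 66.1]
tcp_rot: [2.469, 1.942, 0.002]
force: [-6.9, -3.0, 21.5]
finger_gap: 12.9
grasp_force: 110.0
t 21.425 pos [597.8  61.2  66.1] F [-6.9 -3.  21.5] gap 12.9 grip 110.0 yaw -13.6 q7 -0.12 zaxis [ 0.001  0.001 -1.   ]
shift [ 0.    -0.002 -0.002]
```

```bash
python3 -m inch '{"fingers":[-1,-1,-1,-1],"translation":[[0,-0.002,0.006],[0,0,0],[0,0,0],[0,0,0]],"turn":[0,0,0,0]}'
python3 -c "
from h import *
for c in('side','top'):
  cams.snapshot(c)
  for n in('pin','jaw_hole','jaw_edge','punch_mid','bottle'): print(c,n,[(np.round(d['position'],1).tolist(),round(d['score'],2)) for d in mark_of(c,n)[:4]])
st()"
```

```text
time: 21.92
tool_pos: [597.8, 61.2, 66.0]
tcp_rot: [2.469, 1.941, 0.003]
force: [-8.2, -2.9, 27.2]
finger_gap: 12.8
grasp_force: 110.4
side pin [([594.2, 59.8, 43.7], 0.62), ([557.4, -166.0, 9.1], 0.53)]
side jaw_hole [([595.4, 60.4, 42.8], 0.8), ([324.3, -238.7, 48.3], 0.79), ([388.4, 120.4, 44.4], 0.69)]
side jaw_edge [([597.8, 46.1, 45.5], 0.95), ([399.9, 105.2, 42.9], 0.9), ([321.6, -256.7, 45.4], 0.68)]
side punch_mid [([424.7, 19.2, 7.9], 0.52)]
side bottle [([714.1, -91.4, -0.9], 0.96), ([595.6, 61.3, 46.2], 0.61)]
top pin [([556.2, -166.6, 10.6], 0.62)]
top jaw_hole [([394.1, 122.7, 47.1], 0.93), ([322.3, -239.4, 46.8], 0.87)]
top jaw_edge [([400.1, 107.7, 41.6], 0.9), ([316.9, -257.0, 47.2], 0.82), ([598.8, 50.7, 47.0], 0.53)]
top punch_mid [([425.1, 24.9, 3.8], 0.7), ([425.1, 23.9, 3.3], 0.67)]
top bottle []
t 22.525 pos [597.8  61.2  66. ] F [-7.6 -3.  27.9] gap 13.1 grip 110.4 yaw -13.6 q7 -0.12 zaxis [ 0.002  0.001 -1.   ]
```

The push met a hard stop: force rose while z stayed put. The plate edge and collar both read about 46 mm. The punch is flat on the bench and the bottle is standing. I hand in while holding.

```bash
python3 -c "
from h import *
print(manip.hand_in())"
```

```text
the job is handed in; nothing more can be done
None
```

The job is handed in, verdict not shown: the punch lies flat on the bench, the plate is folded down, the pin is in to its collar and held with the jig pressed shut at about 28 N, and the bottle still stands; the pink look-alike pin fell over early on, though I never went near it.

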